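Scrape the chocolate off the board into the tray

TASK

Take the scraper from its stand and wipe the four pieces of chocolate off the chopping board into the baking tray at the board's left end. The blade is clamped at a different length each time, so feel for the board and wipe with the lip pressed lightly against it; do not touch the chocolate with the fingers, and leave the tin on the board and the glass where they are. Finish with all four pieces in the tray and the scraper hung back in its stand.

Things in the scene. Friction and masses are not known exactly. Their poses are not given: they have to be found in the camera images.
- board: fixed wooden chopping board, 240 (its x) x 340 (its y) x 22 mm. Origin: centre of its underside, on the worktop; its z is up, so its top is 22 mm above the origin. Its +y end (the robot's left) touches the tray. Above and behind it hangs a wall cabinet: its underside 0.46 m over the worktop, its front at x = 0.55 m from the robot's base, so lift the wrist only well in front of it.
- tray: fixed low aluminium baking tray, 250 (its x) x 96 (its y) x 16 mm, walls and floor 3 mm, open above, square with the board and against the board's +y end; its rim is 6 mm lower than the board's top. Origin: centre of its underside; axes parallel to the board's.
- stand: fixed wooden scraper stand, foot 130 (its x) x 64 (its y) mm. Two forked uprights at x = -50.5 and +50.5 mm (10 mm thick, gap between them 91 mm) carry the ends of the scraper's head; flat fork seats 44 mm above the worktop, 27 mm wide in y, cheeks flaring to about 40 mm at 68 mm height. Origin: centre of the foot's underside, z up.
- stand_seat (a point): point midway between the two fork seats, 44 mm above the stand's origin: where the scraper's origin is when it hangs in place
- scraper: loose scraper, about 0.2 kg, first hanging in its stand with axes parallel to the stand's. Beech head 112 (its x) x 20 (y) x 14 (z) mm with a grip on its middle; below it a thin blade ending in a straight white lip, 80 mm long in x, 5 mm thick in y, centred under the head. Origin: centre of the head's underside, z up along the grip.
- scraper_grip (a point): middle of the scraper's beech grip, 36 mm above the scraper's origin; the grip is 46 (x) x 20 (y) mm and reaches from 14 to 56 mm above the origin: pinch it across the scraper's y
- scraper_mouth (a point): middle of the head's underside (the scraper's origin), where the blade comes out. The lip's edge is 12 to 28 mm below: the blade is clamped at another, unmeasured length each time, so where it meets the board must be felt. The clamp holds up to 80 N. The silicone lip is sprung: it yields up to 4 mm upward at 2 N per mm (preload 1 N), then meets a hard stop.
- tuna_tin: flat food tin, 86 mm diameter, 40 mm high, loose, standing on the right-hand (-y) end of the board. Origin: centre of its underside. Bystander: to be left where it is.
- tumbler: drinking glass, 80 mm diameter, 91 mm high, standing on the worktop behind the tray. Origin: centre of its underside. Bystander.
- choc1: loose broken piece of dark chocolate, flat block with a raised top, 28x22 mm and 8 mm thick, lying on the board. Origin: its middle, 4 mm above the board's top; z up at first.
- choc2: loose broken piece of dark chocolate, flat block with a raised top, 25x23 mm and 8 mm thick, lying on the board. Origin: its middle, 4 mm above the board's top; z up at first.
- choc3: loose broken piece of dark chocolate, flat block with a raised top, 30x20 mm and 8 mm thick, lying on the board. Origin: its middle, 4 mm above the board's top; z up at first.
- choc4: loose broken piece of dark chocolate, flat block with a raised top, 26x20 mm and 8 mm thick, lying on the board. Origin: its middle, 4 mm above the board's top; z up at first.

How it is judged:
By the outcome, as a careful person would: the job done as asked, in the order asked, and still so for the second after the job is handed in, with the robot touching nothing.
It also fails if it takes over 67 s, if anything falls off the work surface, if the arm or the gripper's body presses on something with over 40 N, if the wrist force passes 120 N, or if a joint passes its speed limit or range.

ROBOT

A 6-joint arm with a two-finger parallel gripper is mounted at the origin on a cart in front of the work surface, level with it; the furniture and walls round the work are solid. World frame = base frame: x ahead of the robot, y to its left, z up, the work surface at z = 0. Lengths are in m, angles in rad, forces in N, time in s.
With the tool pointing down it reaches from about 0.4 to 0.925 m from the base axis. Payload 3.4 kg.
Tool frame: the origin (TCP) lies at the very end of the fingers, on their centre line; the grasp point (between the pads) lies 19 mm behind it (bot.grip_depth is the distance from the TCP to the grasp point, in m); z points along the fingers, y is the line along which they close (so a half turn about z gives the same grasp; the last joint's range is limited). The gripper opens to 85 mm and grips with 20 to 120 N. Pads are 22 mm wide; open, the fingers measure 114 mm over their backs; the gripper's body (76 mm by 85 mm) begins 54 mm behind the grasp point. The pads swing forward as they close: fully open they stand 13 mm farther back than shut.
Start: joints at [1.125, 0.307, 1.506, -0, 1.328, -0.073], TCP at [0.209, 0.536, 0.2] pointing down, gripper open.
Joint ranges: [-3.12, 3.12], [-1.05, 2.28], [0.14, 2.33], [-1.42, 4.57], [0.1, 2.73], [-2.68, 2.68]. Speed limits (rad/s): [2.57, 2.57, 3.14, 3.14, 3.14, 3.14].

INTERFACE

Orientations are given as a unit quaternion [w, x, y, z].
In Python, from rig import bot gives the robot as it stands.
- The arm moves only by the tool play_rows, never from a script. Its argument "moves" is text: rows parted by semicolons, each of 7 numbers parted by spaces: the finger opening in m, from 0 to 0.0854, then the shift along the tool's x, y, z in m, then the turn, a rotation vector about the tool's x, y, z in degrees. In form: fingers tx ty tz rx ry rz; .... A call has 1 to 12 rows; each row is the pose to reach, as a shift and turn from the pose commanded when the call began, along the tool's axes at that moment; what a row does not reach only later rows make up. A row lasts 1/8 s, in which the tool goes at most 62.5 mm and 10.7 degrees, less where a joint would pass 70% of its speed; a pose out of reach is approached as far as the arm can. A call with a gripper value outside its range is refused whole. The fingers move at their own pace and stop on an object; "grip_force" is the grip in N (left out, the last holds). Time passes only in rows, so rows that repeat a pose let the fingers close. It gives the time, the measured TCP pose, the force, the opening and the grip force at its end, in the units of the state.
- bot.observe(): the state, without advancing time (a new reading comes with each control period).
- bot.camera(name): name is "scene" or "top" or "wrist"; returns a dict with "frame" (420x560x3 uint8, red, green, blue), "mtx" (3x3 intrinsics, pixels), "world_to_cam" (4x4, takes a point from world to camera coordinates). Camera axes: x right, y down, z forward; pixel columns grow to the right and rows downward; lengths in m; the calibration is good to about 2 mm. A picture is of the moment at which its call begins. There is no depth.
- bot.close_job(): hands the job in; it is judged then, once.
Trained networks look in a picture, given as the dict that the camera call returned (one of the last four; its "shot" number tells which), for a name from the list of things; names that differ only in an ending like _2 or _b are one class to them, and where a whole thing is asked for, a point or a joint stands for the part that bears it (a point fixed in the world has none). Each returns a list of dicts, best first, with "score" (0 to 1); they miss things now and then, are a little off and sometimes report something else, mostly with a low value. They report only what shows in the picture. A call takes as long as a camera call.
- bot.look_for(picture, name): "at" ([x, y, z] in m, in world coordinates, good to about 4 mm: the middle of the surface that is visible of it).
- bot.regions_of(picture, name): "pixels" (420x560 bool, what is visible of it).
- bot.landmark_of(picture, name): "at" ([x, y, z] in m, in world coordinates, good to about 4 mm: a listed point, or the origin of a listed thing).
The state is a dict: "t": time; "joints": joint angles; "qd": joint speeds; "joint_efforts": joint torques, N m; "ee_pos": TCP position; "eef_rot": TCP orientation; "wrist_force": force on the tool from outside, world axes, zero at the start; "ft_torque": the same for the moment, N m; "opening": finger opening in m; "gripper_force": force on a finger pad.
Only numpy, scipy, OpenCV 4.12 (cv2) and the standard library are available. Lean on these libraries where they do the work, as an engineer would, in place of code of your own. Each camera call takes 0.05 s, during which the arm holds its last target. There are 200 camera calls.

## Working session

There is one attempt and no reset: what is moved stays moved. The work goes in short steps, Python scripts to look and compute and a tool call to move; the robot and the scene stay as the last step left them, time stands still between calls to the robot, and variables do not carry over. Pictures are saved under pics/ and viewed, at most 10 in all, crops included, and the job is handed in when it is done.

Besides the shell and the picture viewer there is one more tool, called as name(argument=value, ...), one argument or row to a line, values as JSON. play_rows: Moves the arm, as the interface text tells. Its arguments: {"type":"object","properties":{"moves":{"type":"string"},"grip_force":{"type":"number"}},"required":["moves"]}

```bash
mkdir -p pics; ls; cat > h.py <<'E'
import numpy as np, cv2
from rig import bot
from scipy.spatial.transform import Rotation as R
def rot(q): return R.from_quat([q[1],q[2],q[3],q[0]])
E
python3 - <<'E'
from h import *
s=bot.observe(); print({k:np.round(v,3) for k,v in s.items()})
fs=[]
for c in ["top","scene"]:
    p=bot.camera(c); cv2.imwrite(f"pics/{c}1.png",p["frame"][...,::-1])
    for n in ["board","tray","stand","stand_seat","scraper","scraper_grip","scraper_mouth","tuna_tin","tumbler","choc1","choc2","choc3","choc4"]:
        r=bot.landmark_of(p,n); print(c,n,[(np.round(d["at"],3).tolist(),round(d["score"],2)) for d in r[:5]])
E
```

```text
pics
{'t': np.float64(0.0), 'joints': array([ 1.125,  0.308,  1.508, -0.   ,  1.328, -0.073]), 'qd': array([ 0.001, -0.001, -0.002,  0.   , -0.001,  0.001]), 'joint_efforts': array([ 0.0000e+00, -4.5756e+01, -2.5192e+01,  0.0000e+00,  1.4000e-02,
       -0.0000e+00]), 'ee_pos': array([0.209, 0.535, 0.199]), 'eef_rot': array([-0.   ,  0.185,  0.983, -0.001]), 'wrist_force': array([-0.132,  0.566, -0.338]), 'ft_torque': array([-0.002, -0.029, -0.025]), 'gripper_force': np.float64(0.0), 'opening': np.float64(0.085)}
top board [([0.435, 0.154, -0.004], 0.66)]
top tray [([0.428, 0.372, -0.002], 0.72)]
top stand [([0.427, -0.266, -0.0], 0.82)]
top stand_seat [([0.428, -0.258, 0.045], 0.97)]
top scraper [([0.428, -0.262, 0.042], 0.76), ([0.424, -0.264, 0.001], 0.68)]
top scraper_grip [([0.422, -0.261, 0.08], 0.76)]
top scraper_mouth [([0.428, -0.258, 0.045], 0.84)]
top tuna_tin [([0.489, 0.026, 0.023], 0.71), ([0.43, 0.371, -0.001], 0.49)]
top tumbler [([0.659, 0.413, -0.002], 0.61)]
top choc1 [([0.398, 0.189, 0.025], 0.68), ([0.459, 0.188, 0.025], 0.63), ([0.399, 0.25, 0.026], 0.58), ([0.4
[... 748 characters left out ...]
, 0.081], 0.6)]
scene scraper_mouth [([0.429, -0.258, 0.044], 0.91)]
scene tuna_tin [([0.487, 0.025, 0.021], 0.7)]
scene tumbler [([0.659, 0.412, 0.002], 0.58)]
scene choc1 [([0.467, 0.256, 0.026], 0.56), ([0.406, 0.245, 0.02], 0.53), ([0.404, 0.19, 0.027], 0.47), ([0.464, 0.188, 0.024], 0.37)]
scene choc2 [([0.467, 0.256, 0.026], 0.56), ([0.406, 0.245, 0.02], 0.53), ([0.404, 0.19, 0.027], 0.47), ([0.464, 0.188, 0.024], 0.37)]
scene choc3 [([0.467, 0.256, 0.026], 0.56), ([0.406, 0.245, 0.02], 0.53), ([0.404, 0.19, 0.027], 0.47), ([0.464, 0.188, 0.024], 0.37)]
scene choc4 [([0.467, 0.256, 0.026], 0.56), ([0.406, 0.245, 0.02], 0.53), ([0.404, 0.19, 0.027], 0.47), ([0.464, 0.188, 0.024], 0.37)]
```

View pics/top1.png

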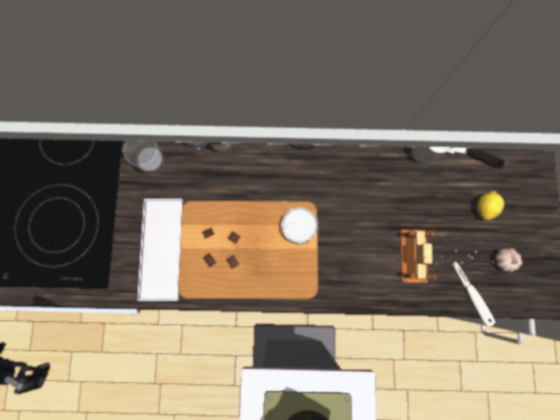

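View pics/scene1.png

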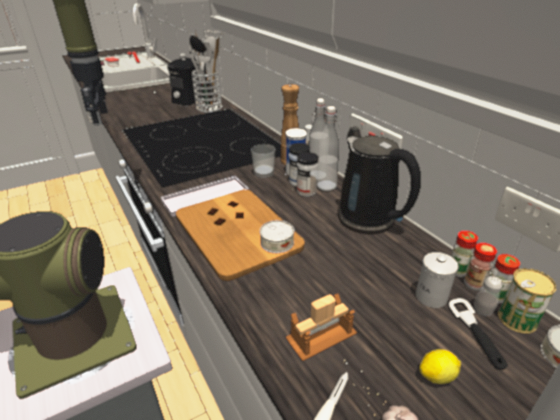

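The top picture shows the board at cols 180–318, the tray at its left, four pieces around (208–234, 233–262), the tin at (299,225) and the stand at (416,256). I need the yaws next.

```bash
cat >> h.py <<'E'
def toplane(p,uv,z):
    T=np.array(p["world_to_cam"]); K=np.array(p["mtx"]); Rm=T[:3,:3]; c=-Rm.T@T[:3,3]
    d=(np.c_[uv,np.ones(len(uv))]@np.linalg.inv(K).T)@Rm
    return (c+d*((z-c[2])/d[:,2])[:,None])[:,:2]
def rect(p,n,z,i=0):
    m=bot.regions_of(p,n)
    if len(m)<=i: return None
    v,u=np.nonzero(m[i]["pixels"]); q=toplane(p,np.c_[u,v],z)
    r=cv2.minAreaRect((q*1000).astype(np.float32)); return np.round(np.r_[r[0],r[1],r[2]],1).tolist(), round(m[i]["score"],2)
def goto(pos,yaw):
    "shift in tool frame and turn from the commanded~measured pose; yaw = angle of tool y from world +y (tool down)"
    s=bot.observe(); r=rot(s["eef_rot"]); t=r.inv().apply(np.array(pos)-s["ee_pos"])
    tgt=R.from_euler('z',yaw,degrees=True)*R.from_quat([0,1,0,0])
    return np.round(t*1000,1), np.round((r.inv()*tgt).as_rotvec(degrees=True),2)
E
python3 - <<'E'
from h import *
for c in ["top","scene"]:
    p=bot.camera(c)
    print(c,"board",rect(p,"board",.022),"tray",rect(p,"tray",.016),"stand",rect(p,"stand",0.0),"scraper",rect(p,"scraper",.08))
    for i in range(4): print(rect(p,"choc1",.026,i))
print(goto([0.36,-0.26,0.26],0))
E
```

```text
top board ([434.1, 149.6, 243.2, 343.2, 1.2], 0.67) tray ([431.2, 366.2, 252.3, 99.8, 1.0], 0.55) stand ([427.9, -272.9, 86.6, 131.3, 88.6], 0.68) scraper ([425.6, -261.1, 36.9, 106.8, 87.8], 0.94)
([404.8, 243.5, 28.6, 19.2, 39.5], 0.65)
([402.1, 187.0, 27.8, 22.4, 33.3], 0.4)
None
None
scene board ([428.0, 141.7, 246.4, 359.8, 1.1], 0.72) tray ([424.0, 370.2, 261.0, 115.4, 5.8], 0.95) stand ([442.3, -236.8, 106.7, 161.4, 88.5], 0.59) scraper ([409.0, -272.9, 107.6, 61.6, 17.5], 0.63)
([399.3, 189.0, 32.4, 23.0, 35.9], 0.55)
([468.2, 251.5, 32.9, 27.7, 58.3], 0.54)
None
None
(array([-429.9, -686. ,  -60.1]), array([  0.  ,   0.  , -21.36]))
```

```bash
python3 - <<'E'
from h import *
for w in [[.34,.36,.26],[.44,.15,.26],[.45,-.05,.26],[0.40,-0.25,0.26]]: print(goto(w,0))
E
```

```text
(array([-185.5, -115.9,  -60.1]), array([  0.  ,   0.  , -21.36]))
(array([-355.1, -275. ,  -60.1]), array([  0.  ,   0.  , -21.36]))
(array([-437.3, -457.7,  -60.1]), array([  0.  ,   0.  , -21.36]))
(array([-463.6, -662.1,  -60.1]), array([  0.  ,   0.  , -21.36]))
```

play_rows(
  moves="0.085 -0.047 -0.029 -0.015 0 0 -5.4; 0.085 -0.093 -0.058 -0.03 0 0 -10.7; 0.085 -0.140 -0.087 -0.045 0 0 -16; 0.085 -0.186 -0.116 -0.06 0 0 -21.36; 0.085 -0.229 -0.156 -0.06 0 0 -21.36; 0.085 -0.271 -0.196 -0.06 0 0 -21.36; 0.085 -0.313 -0.236 -0.06 0 0 -21.36; 0.085 -0.355 -0.275 -0.06 0 0 -21.36; 0.085 -0.376 -0.321 -0.06 0 0 -21.36; 0.085 -0.397 -0.367 -0.06 0 0 -21.36; 0.085 -0.417 -0.413 -0.06 0 0 -21.36; 0.085 -0.437 -0.458 -0.06 0 0 -21.36",
)

```text
t: 3.8
ee_pos: [0.4496, -0.0519, 0.2601]
eef_rot: [0.0, 0.0, 1.0, -0.0]
wrist_force: [0.8, 0.1, -0.0]
opening: 0.0847
gripper_force: 0.0
```

play_rows(
  moves="0.085 0.01 -0.05 0 0 0 0; 0.085 0.02 -0.1 0 0 0 0; 0.085 0.035 -0.15 0 0 0 0; 0.085 0.05 -0.2 0 0 0 0; 0.085 0.05 -0.2 0 0 0 0",
)

```text
t: 4.42
ee_pos: [0.3987, -0.2536, 0.2599]
eef_rot: [-0.0, 0.003, 1.0, -0.001]
wrist_force: [-0.6, 0.9, -0.7]
opening: 0.0851
gripper_force: 0.0
```

```bash
python3 - <<'E'
from h import *
s=bot.observe(); print(s["t"],s["ee_pos"],s["eef_rot"],s["joints"])
p=bot.camera("wrist"); cv2.imwrite("pics/w1.png",p["frame"][...,::-1])
for n in ["stand","stand_seat","scraper","scraper_grip","scraper_mouth"]:
    r=bot.landmark_of(p,n); print(n,[(np.round(d["at"],4).tolist(),round(d["score"],2)) for d in r[:3]])
print(rect(p,"scraper",.07),rect(p,"stand",0),rect(p,"scraper_grip",.1))
E
```

```text
4.425 [ 0.39871732 -0.25360129  0.25990459] [-7.34394526e-05  2.70928528e-03  9.99996090e-01 -6.88049819e-04] [-6.54913840e-01  1.16996029e-01  1.60771268e+00 -1.19708172e-03
  1.41616558e+00 -2.22010764e+00]
stand [([0.4249, -0.2629, 0.0006], 0.78)]
stand_seat [([0.4265, -0.257, 0.0467], 0.66)]
scraper [([0.4311, -0.2573, 0.0456], 0.85)]
scraper_grip [([0.4279, -0.2623, 0.0848], 0.89), ([0.4303, -0.2566, 0.0447], 0.55)]
scraper_mouth [([0.4274, -0.2604, 0.0456], 0.94)]
([422.8, -261.0, 22.1, 109.3, 89.9], 0.88) ([436.9, -261.8, 66.7, 146.3, 89.3], 0.61) ([414.6, -260.2, 19.9, 98.3, 89.9], 0.94)
```

View pics/w1.png

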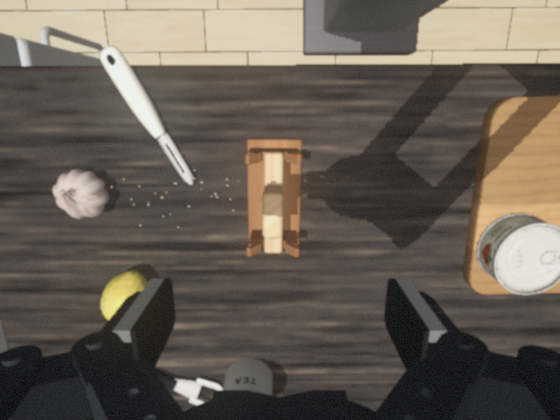

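The wrist view shows the scraper square in its stand, centred near (273,200), with the grip at about (0.428, -0.2605). I'll descend there.

play_rows(
  moves="0.085 -0.015 -0.004 0.04 0 0 0; 0.085 -0.029 -0.007 0.08 0 0 0; 0.085 -0.029 -0.007 0.12 0 0 0; 0.085 -0.029 -0.007 0.15 0 0 0; 0.085 -0.029 -0.007 0.175 0 0 0; 0.085 -0.029 -0.007 0.188 0 0 0; 0.085 -0.029 -0.007 0.196 0 0 0; 0.085 -0.029 -0.007 0.196 0 0 0",
)

```text
t: 5.88
ee_pos: [0.4288, -0.2572, 0.064]
eef_rot: [0.0, -0.0, 1.0, -0.0]
wrist_force: [-0.3, -0.8, -0.4]
opening: 0.0851
gripper_force: 0.0
```

play_rows(
  moves="0.03 0 0 0 0 0 0; 0.03 0 0 0 0 0 0; 0.026 0 0 0 0 0 0; 0.026 0 0 0 0 0 0",
  grip_force=40,
)

```text
t: 6.38
ee_pos: [0.4288, -0.2575, 0.0642]
eef_rot: [0.0, -0.0, 1.0, -0.0]
wrist_force: [-0.4, 0.4, 0.6]
opening: 0.0258
gripper_force: 0.2
```

play_rows(
  moves="0.026 0 -0.002 0 0 0 0; 0.022 0 -0.002 0 0 0 0; 0.021 0 -0.002 0 0 0 0; 0.021 0 -0.002 0 0 0 0",
)

```text
t: 6.88
ee_pos: [0.4287, -0.2593, 0.0639]
eef_rot: [0.0, -0.0, 1.0, -0.0]
wrist_force: [0.4, -0.6, 0.1]
opening: 0.021
gripper_force: 0.2
```

play_rows(
  moves="0.015 0 0 0 0 0 0; 0.01 0 0 0 0 0 0; 0.01 0 0 0 0 0 0; 0.01 0 0 0 0 0 0",
  grip_force=70,
)

```text
t: 7.38
ee_pos: [0.4288, -0.2594, 0.0642]
eef_rot: [0.0, -0.0, 1.0, -0.0]
wrist_force: [-0.6, 0.0, 5.0]
opening: 0.0167
gripper_force: 68.6
```

```bash
python3 - <<'E'
from h import *
s=bot.observe(); print(s["t"],s["ee_pos"],s["eef_rot"],s["wrist_force"],s["ft_torque"],s["opening"],s["gripper_force"])
E
```

```text
7.375 [ 0.42875898 -0.25937762  0.0641967 ] [ 1.83490608e-04 -7.65563295e-06  9.99999961e-01 -2.09659538e-04] [-5.62525806e-01  3.52064974e-04  4.96870897e+00] [-0.15504879  0.16609225 -0.04207086] 0.0167109561835925 68.57726664282382
```

play_rows(
  moves="0.01 0 0 -0.01 0 0 0; 0.01 0 0 -0.025 0 0 0; 0.01 0 0 -0.045 0 0 0; 0.01 0 0 -0.07 0 0 0; 0.01 0 0 -0.09 0 0 0; 0.01 0 0.03 -0.1 0 0 0; 0.01 0 0.07 -0.1 0 0 0; 0.01 0 0.115 -0.1 0 0 0; 0.01 0 0.16 -0.1 0 0 0; 0.01 0 0.205 -0.1 0 0 0; 0.01 0 0.25 -0.1 0 0 0; 0.01 0 0.295 -0.1 0 0 0",
)

```text
t: 8.88
ee_pos: [0.4278, 0.0374, 0.1639]
eef_rot: [-0.0, -0.0, 1.0, 0.0]
wrist_force: [0.4, -0.0, -1.9]
opening: 0.017
gripper_force: 68.7
```

play_rows(
  moves="0.01 0.012 0.04 0 0 0 0; 0.01 0.025 0.075 0 0 0 0; 0.01 0.037 0.107 0.01 0 0 0; 0.01 0.037 0.107 0.02 0 0 0; 0.01 0.037 0.107 0.02 0 0 0; 0.01 0.037 0.107 0.02 0 0 0",
)

```text
t: 9.62
ee_pos: [0.392, 0.1421, 0.144]
eef_rot: [-0.0, 0.0, 1.0, -0.0]
wrist_force: [1.0, -0.3, -2.3]
opening: 0.0169
gripper_force: 68.9
```

```bash
python3 - <<'E'
from h import *
s=bot.observe(); print(s["t"],s["ee_pos"],s["wrist_force"],s["ft_torque"],s["opening"],s["gripper_force"],s["joints"])
p=bot.camera("wrist"); cv2.imwrite("pics/w2.png",p["frame"][...,::-1])
for n in ["scraper_mouth","choc1","tuna_tin"]:
    r=bot.landmark_of(p,n); print(n,[(np.round(d["at"],4).tolist(),round(d["score"],2)) for d in r[:4]])
for i in range(4): print(rect(p,"choc1",.026,i))
E
```

```text
9.625 [0.39200639 0.14212543 0.14399067] [ 0.97944422 -0.26266155 -2.34574526] [ 0.02810679 -0.06818831  0.00075217] 0.016897252564472772 68.87318073771894 [ 2.46706834e-01  1.43422843e-01  1.89563480e+00 -3.07445290e-04
  1.10260560e+00 -1.32297080e+00]
scraper_mouth []
choc1 [([0.4051, 0.2458, 0.0241], 0.88), ([0.4611, 0.1857, 0.0231], 0.83), ([0.473, 0.2542, 0.0248], 0.76), ([0.4048, 0.1892, 0.0268], 0.72)]
tuna_tin [([0.4916, 0.0283, 0.0269], 0.94)]
([401.0, 188.7, 30.4, 22.6, 32.2], 0.91)
([458.9, 188.8, 27.0, 20.5, 62.0], 0.82)
([403.5, 245.3, 31.4, 20.6, 39.3], 0.8)
([470.2, 251.8, 23.2, 26.4, 25.6], 0.73)
```

View pics/w2.png

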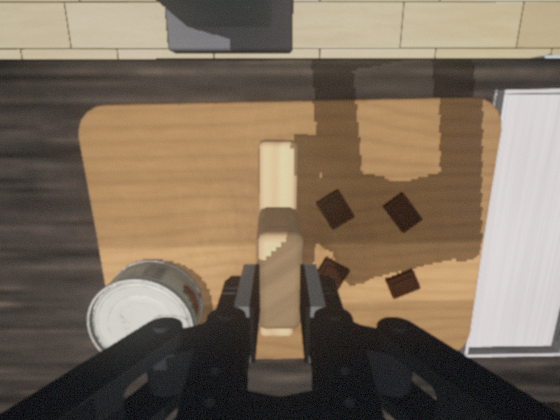

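Scraper is held well, with the pieces right of the blade at about (335,208), (402,212), (332,272) and (403,283). Now I'll feel for the board.

play_rows(
  moves="0.01 0 0 0.03 0 0 0; 0.01 0 0 0.055 0 0 0; 0.01 0 0 0.068 0 0 0; 0.01 0 0 0.072 0 0 0; 0.01 0 0 0.072 0 0 0; 0.01 0 0 0.072 0 0 0",
)

```text
t: 10.78
ee_pos: [0.3923, 0.1429, 0.0725]
eef_rot: [0.001, 0.0, 1.0, 0.0]
wrist_force: [-0.6, 0.3, -1.7]
opening: 0.017
gripper_force: 68.9
```

play_rows(
  moves="0.01 0 0 0.002 0 0 0; 0.01 0 0 0.003 0 0 0; 0.01 0 0 0.003 0 0 0",
)

```text
t: 11.15
ee_pos: [0.3916, 0.1428, 0.0689]
eef_rot: [0.0, 0.0, 1.0, 0.0]
wrist_force: [-0.7, 0.2, -1.7]
opening: 0.0169
gripper_force: 68.9
```

play_rows(
  moves="0.01 0 0 0.002 0 0 0; 0.01 0 0 0.0025 0 0 0; 0.01 0 0 0.0025 0 0 0",
)

```text
t: 11.52
ee_pos: [0.3915, 0.1428, 0.0663]
eef_rot: [-0.0, 0.0, 1.0, -0.0]
wrist_force: [0.3, 0.7, -1.4]
opening: 0.0169
gripper_force: 68.9
```

play_rows(
  moves="0.01 0 0 0.002 0 0 0; 0.01 0 0 0.0025 0 0 0; 0.01 0 0 0.0025 0 0 0",
)

```text
t: 11.9
ee_pos: [0.3916, 0.1428, 0.0638]
eef_rot: [-0.0, 0.0, 1.0, -0.0]
wrist_force: [0.2, -0.1, -2.3]
opening: 0.0172
gripper_force: 68.9
```

play_rows(
  moves="0.01 0 0 0.002 0 0 0; 0.01 0 0 0.0025 0 0 0; 0.01 0 0 0.0025 0 0 0",
)

```text
t: 12.28
ee_pos: [0.3919, 0.1428, 0.0616]
eef_rot: [0.0, 0.0, 1.0, 0.0]
wrist_force: [-0.3, -0.3, 1.9]
opening: 0.0169
gripper_force: 69.3
```

Contact at about z = 0.063, with roughly 4 N of light pressure. I'll wipe row A now.

play_rows(
  moves="0.01 0 0.004 0 0 0 0; 0.01 0 0.012 0 0 0 0; 0.01 0 0.022 0 0 0 0; 0.01 0 0.032 0 0 0 0; 0.01 0 0.042 0 0 0 0; 0.01 0 0.052 0 0 0 0; 0.01 0 0.062 0 0 0 0; 0.01 0 0.072 0 0 0 0",
)

```text
t: 13.28
ee_pos: [0.3915, 0.2155, 0.0614]
eef_rot: [-0.0, -0.0, 1.0, -0.0]
wrist_force: [-0.4, -2.2, 2.0]
opening: 0.0174
gripper_force: 69.4
```

play_rows(
  moves="0.01 0 0.01 0 0 0 0; 0.01 0 0.02 0 0 0 0; 0.01 0 0.03 0 0 0 0; 0.01 0 0.04 0 0 0 0; 0.01 0 0.05 0 0 0 0; 0.01 0 0.06 0 0 0 0; 0.01 0 0.07 0 0 0 0; 0.01 0 0.08 0 0 0 0; 0.01 0 0.09 0 0 0 0; 0.01 0 0.10 0 0 0 0",
)

```text
t: 14.52
ee_pos: [0.3916, 0.3155, 0.0614]
eef_rot: [-0.0, 0.0, 1.0, -0.0]
wrist_force: [-0.9, -2.6, 1.8]
opening: 0.0171
gripper_force: 69.4
```

```bash
python3 - <<'E'
from h import *
s=bot.observe(); print(s["t"],s["ee_pos"],s["wrist_force"])
p=bot.camera("wrist"); cv2.imwrite("pics/w3.png",p["frame"][...,::-1])
for n in ["choc1","tray"]:
    r=bot.landmark_of(p,n); print(n,[(np.round(d["at"],4).tolist(),round(d["score"],2)) for d in r[:4]])
E
```

```text
14.525 [0.39156274 0.31545483 0.06138301] [-0.89572988 -2.63215571  1.81423522]
choc1 [([0.4078, 0.3261, 0.0245], 0.84), ([0.4147, 0.3543, 0.0066], 0.83), ([0.4598, 0.1832, 0.0281], 0.58)]
tray [([0.4337, 0.3713, -0.0009], 0.74)]
```

View pics/w3.png

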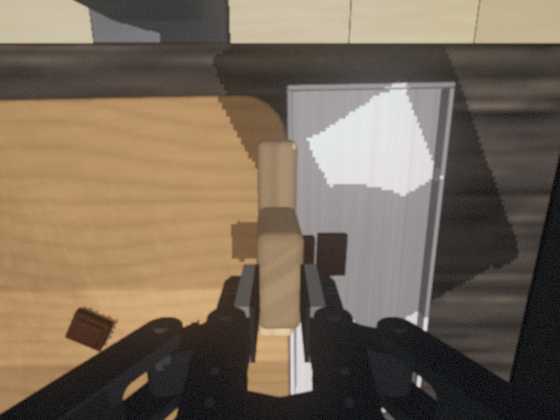

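One piece is in the tray at (332,254), and the second is tipping at the edge by the lip at (308,250). I'll push 20 mm further and lift.

play_rows(
  moves="0.01 0 0.007 0 0 0 0; 0.01 0 0.014 0 0 0 0; 0.01 0 0.02 0 0 0 0; 0.01 0 0.022 0 0 0 0; 0.01 0 0.022 -0.004 0 0 0; 0.01 0 0.02 -0.02 0 0 0; 0.01 0 0.0 -0.045 0 0 0; 0.01 -0.02 -0.04 -0.05 0 0 0; 0.01 -0.04 -0.085 -0.05 0 0 0; 0.01 -0.06 -0.13 -0.05 0 0 0; 0.01 -0.082 -0.173 -0.05 0 0 0; 0.01 -0.082 -0.173 -0.05 0 0 0",
)

```text
t: 16.18
ee_pos: [0.4754, 0.139, 0.1118]
eef_rot: [0.001, 0.002, 1.0, -0.0]
wrist_force: [-0.8, 0.6, -2.2]
opening: 0.0174
gripper_force: 69.1
```

```bash
python3 - <<'E'
from h import *
s=bot.observe(); print(s["t"],s["ee_pos"],s["wrist_force"],s["opening"])
p=bot.camera("wrist"); cv2.imwrite("pics/w4.png",p["frame"][...,::-1])
for n in ["choc1","tuna_tin"]:
    r=bot.landmark_of(p,n); print(n,[(np.round(d["at"],4).tolist(),round(d["score"],2)) for d in r[:4]])
for i in range(4): print(rect(p,"choc1",.026,i))
E
```

```text
16.175 [0.47543475 0.13896145 0.11177232] [-0.7880175   0.62520001 -2.22621793] 0.017435694295813826
choc1 [([0.4582, 0.1844, 0.0242], 0.63), ([0.4122, 0.3389, 0.0072], 0.62), ([0.472, 0.2534, 0.0259], 0.6)]
tuna_tin [([0.4894, 0.0279, 0.024], 0.58)]
([460.7, 188.0, 26.4, 23.4, 62.9], 0.78)
([409.5, 325.6, 26.6, 17.7, 0.2], 0.71)
([470.5, 251.8, 21.9, 26.8, 25.7], 0.69)
None
```

View pics/w4.png

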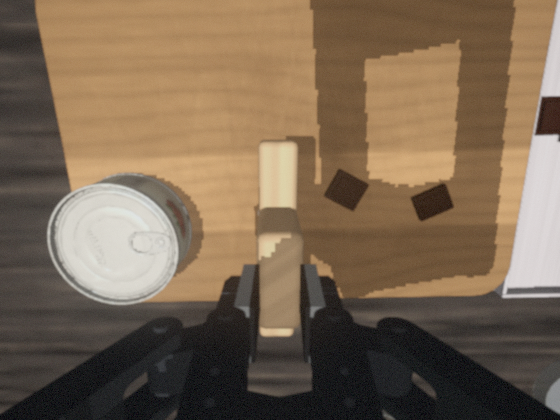

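Row A is in the tray (piece visible at (548,115)), leaving row B at (346,189) and (432,201). I'll lower onto it and wipe.

play_rows(
  moves="0.01 0.005 0 0.02 0 0 0; 0.01 0.005 0 0.04 0 0 0; 0.01 0.005 0 0.047 0 0 0; 0.01 0.005 0 0.0495 0 0 0; 0.01 0.005 0 0.0502 0 0 0; 0.01 0.005 0 0.0502 0 0 0; 0.01 0.005 0 0.0502 0 0 0",
)

```text
t: 17.4
ee_pos: [0.469, 0.1419, 0.0618]
eef_rot: [0.001, 0.0, 1.0, 0.0]
wrist_force: [-2.3, 0.6, 1.4]
opening: 0.017
gripper_force: 69.5
```

play_rows(
  moves="0.01 0 0.004 0.0003 0 0 0; 0.01 0 0.012 0.0003 0 0 0; 0.01 0 0.022 0.0003 0 0 0; 0.01 0 0.032 0.0003 0 0 0; 0.01 0 0.042 0.0003 0 0 0; 0.01 0 0.052 0.0003 0 0 0; 0.01 0 0.062 0.0003 0 0 0; 0.01 0 0.072 0.0003 0 0 0; 0.01 0 0.082 0.0003 0 0 0; 0.01 0 0.092 0.0003 0 0 0; 0.01 0 0.102 0.0003 0 0 0; 0.01 0 0.112 0.0003 0 0 0",
)

```text
t: 18.9
ee_pos: [0.4685, 0.2544, 0.0609]
eef_rot: [-0.0, 0.0, 1.0, -0.0]
wrist_force: [-0.3, -3.2, 3.0]
opening: 0.017
gripper_force: 69.7
```

play_rows(
  moves="0.01 0 0.01 0 0 0 0; 0.01 0 0.02 0 0 0 0; 0.01 0 0.03 0 0 0 0; 0.01 0 0.04 0 0 0 0; 0.01 0 0.05 0 0 0 0; 0.01 0 0.06 0 0 0 0; 0.01 0 0.068 0 0 0 0; 0.01 0 0.076 0 0 0 0; 0.01 0 0.083 0 0 0 0; 0.01 0 0.085 0 0 0 0; 0.01 0 0.085 -0.004 0 0 0; 0.01 0 0.082 -0.02 0 0 0",
)

```text
t: 20.4
ee_pos: [0.4677, 0.3351, 0.0806]
eef_rot: [-0.001, -0.0, 1.0, -0.001]
wrist_force: [0.3, 0.9, -1.6]
opening: 0.017
gripper_force: 69.2
```

play_rows(
  moves="0.01 0 -0.02 -0.025 0 0 0; 0.01 0.005 -0.06 -0.05 0 0 0; 0.01 0.012 -0.105 -0.075 0 0 0; 0.01 0.02 -0.15 -0.08 0 0 0; 0.01 0.03 -0.2 -0.08 0 0 0; 0.01 0.03 -0.2 -0.08 0 0 0",
)

```text
t: 21.15
ee_pos: [0.4372, 0.1326, 0.1621]
eef_rot: [0.0, 0.002, 1.0, -0.001]
wrist_force: [-0.4, 0.5, -2.0]
opening: 0.0169
gripper_force: 69.3
```

```bash
python3 - <<'E'
from h import *
s=bot.observe(); print(s["t"],s["ee_pos"],s["wrist_force"],s["opening"])
p=bot.camera("wrist"); cv2.imwrite("pics/w5.png",p["frame"][...,::-1])
q=bot.camera("top"); 
for p in (p,q):
  for n in ["choc1","tuna_tin"]:
    r=bot.landmark_of(p,n); print(n,[(np.round(d["at"],4).tolist(),round(d["score"],2)) for d in r[:6]])
E
```

```text
21.15 [0.43723054 0.13255677 0.1621207 ] [-0.43758459  0.50149358 -1.96569596] 0.016927815297962636
choc1 [([0.4099, 0.3398, 0.0101], 0.78), ([0.4155, 0.3607, 0.0077], 0.73), ([0.4518, 0.353, 0.0084], 0.65), ([0.4769, 0.3597, 0.0065], 0.6)]
tuna_tin [([0.4904, 0.0304, 0.0225], 0.88)]
choc1 [([0.4521, 0.354, 0.0069], 0.65), ([0.4762, 0.3578, 0.0082], 0.48), ([0.4136, 0.3613, 0.0062], 0.42)]
tuna_tin [([0.4879, 0.0253, 0.0229], 0.86)]
```

View pics/w5.png

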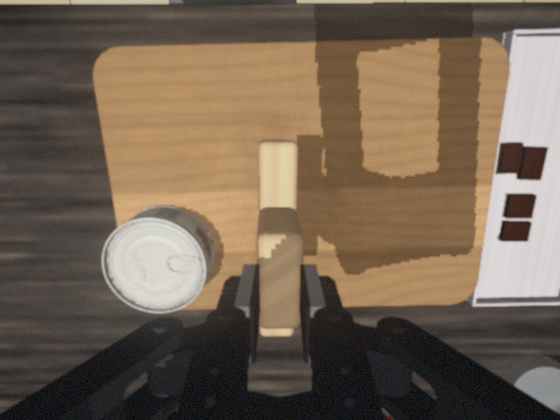

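All four pieces lie in the tray ((511,158), (531,162), (519,206), (515,231)), and the tin is unmoved. Next is the return to the stand.

play_rows(
  moves="0.01 0 -0.03 0 0 0 0; 0.01 0.002 -0.075 0 0 0 0; 0.01 0.004 -0.12 0 0 0 0; 0.01 0.006 -0.165 0 0 0 0; 0.01 0.008 -0.21 0 0 0 0; 0.01 0.008 -0.255 0 0 0 0; 0.01 0.008 -0.3 0 0 0 0; 0.01 0.008 -0.34 0 0 0 0; 0.01 0.008 -0.37 0 0 0 0; 0.01 0.008 -0.39 0 0 0 0; 0.01 0.008 -0.39 0 0 0 0; 0.01 0.008 -0.39 0 0 0 0",
)

```text
t: 22.95
ee_pos: [0.4305, -0.2529, 0.1606]
eef_rot: [-0.0, -0.0, 1.0, 0.001]
wrist_force: [0.9, 0.3, -2.6]
opening: 0.0172
gripper_force: 69.4
```

play_rows(
  moves="0.01 0.0017 -0.0065 0.02 0 0 0; 0.01 0.0017 -0.0065 0.04 0 0 0; 0.01 0.0017 -0.0065 0.045 0 0 0; 0.01 0.0017 -0.0065 0.045 0 0 0; 0.01 0.0017 -0.0065 0.045 0 0 0",
)

```text
t: 23.58
ee_pos: [0.4296, -0.2607, 0.1167]
eef_rot: [0.001, -0.0, 1.0, -0.0]
wrist_force: [0.3, 0.3, -1.6]
opening: 0.0172
gripper_force: 69.4
```

```bash
python3 - <<'E'
from h import *
for i in range(3):
    p=bot.camera("wrist"); s=bot.observe(); print(s["t"],s["ee_pos"],s["eef_rot"])
    r=bot.landmark_of(p,"stand_seat"); print([(np.round(d["at"],4).tolist(),round(d["score"],2)) for d in r[:2]])
E
```

```text
23.625 [ 0.42960077 -0.26087016  0.11674633] [ 6.82779976e-04 -2.16759370e-04  9.99999628e-01 -4.79566321e-04]
[]
23.725 [ 0.42941432 -0.26092295  0.11660705] [ 5.77652795e-04 -9.93436025e-05  9.99999742e-01 -4.15626067e-04]
[]
23.825 [ 0.42917466 -0.26089236  0.11635209] [ 3.58987937e-04  2.23455670e-05  9.99999903e-01 -2.54083076e-04]
[]
```

play_rows(
  moves="0.01 0 0.0013 0.015 0 0 0; 0.01 0 0.0013 0.03 0 0 0; 0.01 0 0.0013 0.04 0 0 0; 0.01 0 0.0013 0.046 0 0 0; 0.01 0 0.0013 0.049 0 0 0; 0.01 0 0.0013 0.051 0 0 0; 0.01 0 0.0013 0.051 0 0 0; 0.01 0 0.0013 0.051 0 0 0",
)

```text
t: 24.88
ee_pos: [0.4291, -0.2596, 0.0652]
eef_rot: [0.0, 0.0, 1.0, -0.0]
wrist_force: [0.3, 0.1, -1.4]
opening: 0.0169
gripper_force: 69.4
```

play_rows(
  moves="0.01 0 0 0.0005 0 0 0; 0.01 0 0 0.001 0 0 0; 0.01 0 0 0.001 0 0 0; 0.01 0 0 0.001 0 0 0",
)

```text
t: 25.38
ee_pos: [0.4291, -0.2596, 0.0642]
eef_rot: [0.0, -0.0, 1.0, -0.0]
wrist_force: [-0.3, -0.8, 2.9]
opening: 0.0171
gripper_force: 69.9
```

Seated (upward force). Release gently and retreat upward.

play_rows(
  moves="0.02 0 0 0 0 0 0; 0.024 0 0 0 0 0 0; 0.03 0 0 0 0 0 0; 0.04 0 0 0 0 0 0; 0.06 0 0 0 0 0 0; 0.085 0 0 0 0 0 0; 0.085 0 0 0 0 0 0; 0.085 0 0 0 0 0 0; 0.085 0 0 -0.02 0 0 0; 0.085 0 0 -0.05 0 0 0; 0.085 0 0 -0.09 0 0 0; 0.085 0 0 -0.13 0 0 0",
  grip_force=20,
)

```text
t: 26.88
ee_pos: [0.4286, -0.2592, 0.1949]
eef_rot: [-0.0, 0.0, 1.0, 0.0]
wrist_force: [-0.0, -0.7, -0.2]
opening: 0.0852
gripper_force: 0.0
```

play_rows(
  moves="0.085 0.015 0 -0.04 0 0 0; 0.085 0.03 0 -0.06 0 0 0; 0.085 0.03 0 -0.06 0 0 0; 0.085 0.03 0 -0.06 0 0 0",
)

```text
t: 27.38
ee_pos: [0.3988, -0.2591, 0.253]
eef_rot: [-0.0, 0.0, 1.0, 0.0]
wrist_force: [-0.0, 0.1, -0.8]
opening: 0.085
gripper_force: 0.0
```

```bash
python3 - <<'E'
from h import *
s=bot.observe(); print(s["t"],s["ee_pos"],s["wrist_force"],s["opening"])
p=bot.camera("wrist"); q=bot.camera("top"); r=bot.camera("scene")
cv2.imwrite("pics/end.png",np.hstack([cv2.resize(p["frame"],(400,300)),cv2.resize(r["frame"][100:360,130:380],(400,300))])[...,::-1])
for p in (p,q,r):
  for n in ["choc1","tuna_tin","tumbler","scraper_mouth","scraper_grip"]:
    d=bot.landmark_of(p,n); print(n,[(np.round(d["at"],4).tolist(),round(d["score"],2)) for d in d[:5]])
E
```

```text
27.375 [ 0.39883789 -0.25908374  0.25302817] [-0.04087865  0.06825706 -0.83437157] 0.08504922006304123
choc1 []
tuna_tin [([0.4925, 0.0296, 0.0245], 0.89)]
tumbler []
scraper_mouth [([0.4273, -0.2592, 0.0464], 0.84), ([0.4892, 0.0318, 0.0233], 0.37)]
scraper_grip [([0.4284, -0.2634, 0.087], 0.89)]
choc1 [([0.4122, 0.3617, 0.0077], 0.62), ([0.4774, 0.3587, 0.0097], 0.59), ([0.4079, 0.3397, 0.0064], 0.58), ([0.4544, 0.3547, 0.0077], 0.44)]
tuna_tin []
tumbler [([0.6586, 0.4148, -0.0035], 0.61)]
scraper_mouth [([0.4297, -0.2565, 0.0447], 0.65), ([0.6541, 0.4132, 0.0008], 0.29)]
scraper_grip [([0.4239, -0.2585, 0.0805], 0.74)]
choc1 [([0.4169, 0.3628, 0.0025], 0.62), ([0.4751, 0.3594, 0.0081], 0.6), ([0.453, 0.3585, 0.0052], 0.52)]
tuna_tin [([0.4881, 0.0287, 0.0209], 0.6)]
tumbler [([0.6594, 0.4173, 0.0001], 0.95), ([0.4874, 0.0249, 0.0217], 0.52), ([0.4274, -0.262, 0.0429], 0.45)]
scraper_mouth [([0.4289, -0.2589, 0.0463], 0.8)]
scraper_grip [([0.4304, -0.2599, 0.079], 0.92), ([0.4568, 0.36, 0.0055], 0.64), ([0.4776, 0.3577, 0.011], 0.55)]
```

View pics/end.png

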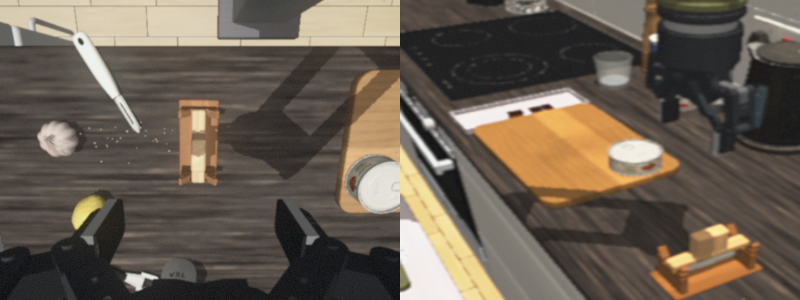

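The scraper hangs in its stand (left half, (198,145)), the pieces are in the tray, and the tin and glass are unmoved.

```bash
python3 -c "
from rig import bot
print(bot.close_job())"
```

```text
the job is handed in; nothing more can be done
None
```

I wiped all four chocolate pieces into the tray and hung the scraper back in its stand; the tin and glass showed no movement in the last pictures, and I handed the job in at about 27.5 s of the 67 s allowed.

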